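# Stock check at the coffee bar: re-crate two tins, hold the red one to the scanner

### The arm

A 6-joint arm with a two-finger parallel gripper is mounted at the origin on the work surface. World frame = base frame: x ahead of the robot, y to its left, z up, the work surface at z = 0. Lengths are in m, angles in rad, forces in N, time in s.
With the tool pointing down it reaches from about 0.375 to 0.75 m from the base axis. Payload 9 kg.
Tool frame: the origin (TCP) lies at the very end of the fingers, on their centre line; the grasp point (between the pads) lies env.grasp_offset behind it (env.grasp_offset is the distance from the TCP to the grasp point, in m); z points along the fingers, y is the line along which they close (so a half turn about z gives the same grasp; the last joint's range is limited). The gripper opens to 85 mm and grips with 20 to 120 N. Pads are 22 mm wide; open, the fingers measure 114 mm over their backs; the gripper's body (76 mm by 85 mm) begins 54 mm behind the grasp point. The pads swing forward as they close: fully open they stand 13 mm farther back than shut.
Start: joints at [-1.458, 0.104, 0.097, 1.564, 0, 1.353], TCP at [0.195, -0.567, 0.231] pointing down, gripper open.
Joint ranges: [-2.99, 2.99], [-0.84, 1.86], [-1.1, 1.16], [-1.84, 2.11], [-1.51, 1.56], [-3.14, 3.14]. Speed limits (rad/s): [2.22, 2.22, 2.57, 3.14, 3.14, 3.14].

### API

Orientations are given as a 3x3 rotation matrix whose columns are the frame's x, y, z axes.
In Python, from bench import env, vision, ticket gives the robot as it stands. The module is installed in compiled form; this text tells all that it offers.
- The arm moves only by the tool step_arm, never from a script. Its argument "plan" is a list of rows, each a list of 3 entries, a list of its own where there are three numbers: the turn, a rotation vector about the tool's x, y, z in units of 10 degrees (1.0 is 10 degrees), then the shift along the tool's x, y, z in mm, then the closure, from -1 (fully open) to 1 (shut). A call has 1 to 8 rows; each row is the pose to reach, as a shift and turn from the pose commanded when the call began, along the tool's axes at that moment; what a row does not reach only later rows make up. A row lasts 1/8 s, in which the tool goes at most 62.5 mm and 10.7 degrees, less where a joint would pass 70% of its speed; a pose out of reach is approached as far as the arm can. A call with a gripper value outside its range is refused whole. The fingers move at their own pace and stop on an object; "squeeze" is the grip in N (left out, the last holds). Time passes only in rows, so rows that repeat a pose let the fingers close. It gives the time, the measured TCP pose, the force, the opening and the grip force at its end, in the units of the state.
- env.get_state(): the state, without advancing time (a new reading comes with each control period).
- vision.camera(name): name is "scene" or "top"; returns a dict with "pixels" (480x640x3 uint8, blue, green, red), "camera_matrix" (3x3 intrinsics, pixels), "origin" and "attitude" of the camera in the world. Camera axes: x right, y down, z forward; pixel columns grow to the right and rows downward; lengths in m; the calibration is good to about 2 mm. A picture is of the moment at which its call begins. There is no depth.
- ticket.sign_off(): hands the job in; it is judged then, once.
The state is a dict: "time_s": time; "qpos": joint angles; "qd": joint speeds; "joint_torque": joint torques, N m; "tcp_pos": TCP position; "tool_rot": TCP orientation; "contact_force": force on the tool from outside, world axes, zero at the start; "wrist_torque": the same for the moment, N m; "width": finger opening in m; "gripper_force": force on a finger pad.
Only numpy, scipy, OpenCV 4.12 (cv2) and the standard library are available. Lean on these libraries where they do the work, as an engineer would, in place of code of your own. Each camera call takes 0.05 s, during which the arm holds its last target. There are 200 camera calls.

### The job

Put the two scanned tins (blue lids) from the rubber mat back into free cells of the wooden crate, one per cell, upright, lowering each to the cell's floor before letting go. Then lift the red-lidded tin out of the crate and hold it in the air with its base facing the scanner's red window squarely, centred on it and 10 cm in front of it, touching nothing else; finish while still holding it there, gripped and still. Leave the white-lidded tins and everything else on the counter as they are.

Things in the scene. Friction and masses are not known exactly. Their poses are not given: they have to be found in the camera images.
- crate: Fixed wooden crate, 186 (x) by 276 (y) mm, with 2 by 3 square cells, each 84 mm inside, on a 90 mm pitch; walls and dividers 6 mm thick and 55 mm high from the counter, floor 6 mm thick. Origin at the centre of its underside, z up. It stands left or right of the robot, turned by up to 0.3 rad; three cells hold tins at the start, three are free.
- cell0 (a point): Centre of the crate's cell in the near row (towards crate -x), crate -y column, on the cell's floor (6 mm above the counter); axes as the crate's. Holds a tin at the start (red or white lid).
- cell1 (a point): Centre of the crate's cell in the near row (towards crate -x), middle column, on the cell's floor (6 mm above the counter); axes as the crate's. Free at the start.
- cell2 (a point): Centre of the crate's cell in the near row (towards crate -x), crate +y column, on the cell's floor (6 mm above the counter); axes as the crate's. Holds a tin at the start (red or white lid).
- cell3 (a point): Centre of the crate's cell in the far row (crate +x), crate -y column, on the cell's floor (6 mm above the counter); axes as the crate's. Free at the start.
- cell4 (a point): Centre of the crate's cell in the far row (crate +x), middle column, on the cell's floor (6 mm above the counter); axes as the crate's. Holds a tin at the start (red or white lid).
- cell5 (a point): Centre of the crate's cell in the far row (crate +x), crate +y column, on the cell's floor (6 mm above the counter); axes as the crate's. Free at the start.
- mat: Fixed black rubber mat, 260 (x) by 270 (y) mm, 3 mm thick, on the other side of the robot from the crate; the blue-lidded tins and a cup stand on it. Origin at the centre of its underside.
- tin_blue1: A closed coffee-sample tin: upright cylinder, 50 mm in diameter and 125 mm tall, about 0.22 kg (hidden, 0.15 to 0.31), aluminium with a cardboard-brown band low down and a blue lid (the top 20 mm, same width). Origin at the centre of its underside, z along its axis towards the lid. Starts standing on the mat. Already scanned.
- tin_blue2: A closed coffee-sample tin: upright cylinder, 50 mm in diameter and 125 mm tall, about 0.22 kg (hidden, 0.15 to 0.31), aluminium with a cardboard-brown band low down and a blue lid (the top 20 mm, same width). Origin at the centre of its underside, z along its axis towards the lid. Starts standing on the mat. Already scanned.
- tin_red: A closed coffee-sample tin: upright cylinder, 50 mm in diameter and 125 mm tall, about 0.22 kg (hidden, 0.15 to 0.31), aluminium with a cardboard-brown band low down and a red lid (the top 20 mm, same width). Origin at the centre of its underside, z along its axis towards the lid. Starts standing in one of the crate's cells cell0, cell2, cell4, 70 mm of it above the dividers. Not yet scanned; the code is on its base.
- tin_red_lid (a point): Centre of the top of the red lid, 125 mm above the tin's origin along its z; axes as the tin's.
- tin_cream1: A closed coffee-sample tin: upright cylinder, 50 mm in diameter and 125 mm tall, about 0.22 kg (hidden, 0.15 to 0.31), aluminium with a cardboard-brown band low down and a white lid (the top 20 mm, same width). Origin at the centre of its underside, z along its axis towards the lid. Stands in the crate; leave it there.
- tin_cream2: A closed coffee-sample tin: upright cylinder, 50 mm in diameter and 125 mm tall, about 0.22 kg (hidden, 0.15 to 0.31), aluminium with a cardboard-brown band low down and a white lid (the top 20 mm, same width). Origin at the centre of its underside, z along its axis towards the lid. Stands in the crate; leave it there.
- scanner: Fixed code scanner on a round black foot at the far side, 145 mm tall: a black head 85 by 75 by 35 mm with a red window in its upper face. The window looks up and towards the scanner's own -x, 35 degrees (0.61 rad) off straight up; yaw within 0.35 rad. Origin at the centre of the foot's underside, z up.
- scan_window (a point): Centre of the scanner's red window, at (-20, 0, 100) mm in the scanner's frame; axes as the scanner's.
- scan_spot (a point): Where the centre of the tin's base belongs for reading: the point straight out of the window's centre, 100 mm in front of it, at about 182 mm above the counter. Its z axis is the window's outward direction (along which the held tin's own z axis, base to lid, should point); y as the scanner's y. It is a point in the air: nothing is seen there.
- cup: White ceramic cup, 66 mm across, 55 mm tall, standing on the mat at its far (mat +x) edge. Origin at its underside's centre. Bystander.
- jug: Steel milk jug with a side handle, 84 mm across, 100 mm tall, on the near left. Origin at its underside's centre. Bystander.
- tamper: Steel tamper with a wooden knob, 58 mm across, 90 mm tall, straight ahead of the robot between crate and mat. Origin at its underside's centre. Bystander.
- portafilter: Steel portafilter basket (72 mm across, 45 mm tall) with a 110 mm wooden handle along its -x, on the near right. Origin under the basket's centre. Bystander.

How it is judged:
By the outcome, as a careful person would: the job done as asked, in the order asked, and still so for the second after the job is handed in, while the arm keeps its last pose, push and grip.
It also fails if it takes over 67 s, if anything falls off the work surface, if the arm or the gripper's body presses on something with over 40 N, if the wrist force passes 120 N, or if a joint passes its speed limit or range.

## Working session

There is one attempt and no reset: what is moved stays moved. The work goes in short steps, Python scripts to look and compute and a tool call to move; the robot and the scene stay as the last step left them, time stands still between calls to the robot, and variables do not carry over. Pictures are saved under pics/ and viewed, at most 10 in all, crops included, and the job is handed in when it is done.

Besides the shell and the picture viewer there is one more tool, called as name(argument=value, ...) on one line, values as JSON. step_arm: Moves the arm, as the interface text tells. Its arguments: {"type":"object","properties":{"plan":{"type":"array","items":{"type":"array"}},"squeeze":{"type":"number"}},"required":["plan"]}

```bash
mkdir -p pics; python3 - <<'E'
from bench import env, vision
import cv2,numpy as np
np.set_printoptions(precision=4,suppress=True)
for n in("top","scene"):
    c=vision.camera(n); cv2.imwrite(f"pics/{n}0.png",c["pixels"]); print(n,c["camera_matrix"],c["origin"],c["attitude"])
print(env.get_state(),env.grasp_offset)
E
```

```text
top [[589.1718   0.     317.799 ]
 [  0.     589.1718 243.5241]
 [  0.       0.       1.    ]] [0.3056 0.0088 1.9316] [[-0.0246 -0.9901  0.1379]
 [-0.9996  0.0264  0.0113]
 [-0.0149 -0.1376 -0.9904]]
scene [[452.2654   0.     315.3979]
 [  0.     452.2654 244.5434]
 [  0.       0.       1.    ]] [1.0642 0.7948 0.9695] [[-0.8293  0.377  -0.4125]
 [ 0.5588  0.5493 -0.6213]
 [-0.0077 -0.7457 -0.6662]]
{'time_s': 0.1, 'qpos': array([-1.4577,  0.1047,  0.0965,  1.5639, -0.    ,  1.3531]), 'qd': array([ 0.0015, -0.001 ,  0.0026, -0.0003,  0.001 , -0.0001]), 'joint_torque': array([  0.0072, -55.8204,  50.4722,   0.013 ,  -0.0002,  -0.    ]), 'tcp_pos': array([ 0.1949, -0.5672,  0.2306]), 'tool_rot': array([[ 0.9458,  0.3248, -0.0001],
       [ 0.3248, -0.9458,  0.0012],
       [ 0.0003, -0.0012, -1.    ]]), 'contact_force': array([-0.2389,  0.2567,  0.4454]), 'wrist_torque': array([ 0.0076,  0.0195, -0.0105]), 'gripper_force': 0.0, 'width': 0.08523295031096832} 0.0187
```

View pics/top0.png

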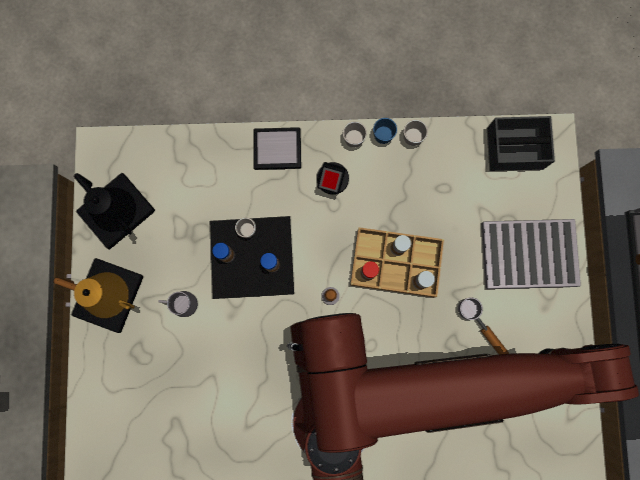

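View pics/scene0.png

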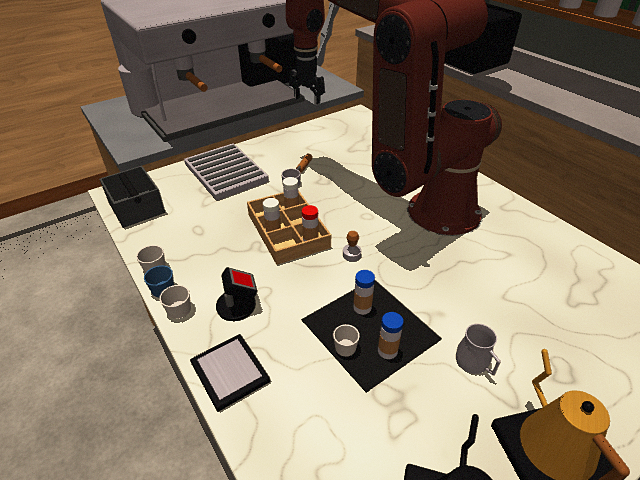

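The top view shows the mat's blue lids near (221,250) and (268,262), and the red lid near (370,270) in the crate's near row (cell2). White lids are near (402,243) and (426,280), and the scanner window is near (331,180). The scene view confirms this layout, with the scanner at (238,285).

```bash
cat > h.py <<'E'
import cv2,numpy as np
from scipy.optimize import least_squares,minimize
np.set_printoptions(precision=4,suppress=True)
def proj(c,P):
    q=(np.atleast_2d(P)-c["origin"])@c["attitude"]; q=q/q[:,2:]
    return (q@c["camera_matrix"].T)[:,:2]
def blobs(c,lo,hi,amin=30):
    h=cv2.cvtColor(c["pixels"],cv2.COLOR_BGR2HSV)
    m=cv2.inRange(h,lo,hi) if lo[0]<=hi[0] else cv2.inRange(h,(lo[0],*lo[1:]),(180,*hi[1:]))|cv2.inRange(h,(0,*lo[1:]),hi)
    n,l,s,ce=cv2.connectedComponentsWithStats(m)
    return [(ce[i],s[i],l==i) for i in range(1,n) if s[i][4]>=amin]
A=np.linspace(0,2*np.pi,40,endpoint=False)
def lidc(c,x,y,z,r=.025,h=.02):
    P=np.array([[x+r*np.cos(a),y+r*np.sin(a),z-k] for k in(0,h) for a in A])
    H=cv2.convexHull(proj(c,P).astype(np.float32)); M=cv2.moments(H)
    return np.array([M["m10"],M["m01"]])/M["m00"]
def ray(c,uv):
    d=c["attitude"]@np.linalg.inv(c["camera_matrix"])@[*uv,1]; return c["origin"],d
def onplane(c,uv,z):
    o,d=ray(c,uv); return o+d*(z-o[2])/d[2]
def lid(cs,uvs,z):
    x0=onplane(cs[0],uvs[0],z)[:2]
    s=least_squares(lambda p:np.concatenate([lidc(c,*p,z)-u for c,u in zip(cs,uvs)]),x0)
    return s.x,s.fun
def tri(cs,uvs):
    s=least_squares(lambda p:np.concatenate([proj(c,p)[0]-u for c,u in zip(cs,uvs)]),[.5,0,.1]); return s.x,s.fun
E
python3 - <<'E'
from h import *
from bench import vision
T,S=vision.camera("top"),vision.camera("scene")
for n,c in(("top",T),("scene",S)):
    print(n)
    for k,lo,hi in(("blue",(105,120,60),(125,255,255)),("red",(172,150,80),(6,255,255))):
        for b in blobs(c,lo,hi): print(k,b[0],b[1])
h=cv2.cvtColor(T["pixels"],cv2.COLOR_BGR2HSV)
for p in[(370,245),(395,275),(357,240),(430,250),(340,260),(450,250),(375,235)]: print(p,h[p[1],p[0]])
for p in[(270,282),(330,290)]: pass
img=np.hstack([cv2.resize(T["pixels"][150:310,310:450],None,fx=3,fy=3,interpolation=cv2.INTER_NEAREST),cv2.resize(S["pixels"][170:330,210:335],None,fx=3,fy=3,interpolation=cv2.INTER_NEAREST)]); cv2.imwrite("pics/crop1.png",img); print(img.shape)
E
```

```text
top
blue [383.6316 136.0789] [378 131  12  10  38]
blue [220.2396 250.2535] [212 243  17  16 217]
blue [268.3257 260.4771] [260 253  17  16 218]
red [329.8305 179.3432] [322 170  17  20 236]
red [370.3095 269.1952] [362 261  17  17 210]
red [345.177 341.541] [336 318  16  49 305]
red [325.     335.7364] [320 320  11  31 110]
red [618.1045 352.9403] [613 349  12   9  67]
red [328.5161 360.9355] [325 351  10  18  62]
red [620.7006 373.3772] [615 359  12  30 167]
red [511.1554 372.0175] [440 368 143  12 457]
red [438.8724 405.8993] [ 345  371  239   76 1967]
red [336.1325 410.755 ] [329 373  16  76 302]
red [420.367 378.578] [404 375  35   9 109]
red [626.5161 394.2903] [622 390  11  10  62]
scene
blue [364.9011 278.381 ] [355 270  20  18 273]
blue [392.1639 321.7077] [382 312  22  21 366]
red [432.2273   7.9084] [ 385    0  100   26 1113]
red [485.5556 116.7222] [475 109  19  13  36]
red [415.0909 197.2727] [412 193   8   9  33]
red [309.2551 212.0153] [302 205  16  15 196]
red [242.1096 278.3927] [232 270  22  17 219]
(370, 245) [ 20 116 178]
(395, 275) [ 18 122 171]
(357, 240) [ 16 128 151]
(430, 250) [ 20 116 178]
(340, 260) [ 24  36 168]
(450, 250) [ 23  36 168]
(375, 235) [ 19 117 178]
(480, 795, 3)
```

View pics/crop1.png

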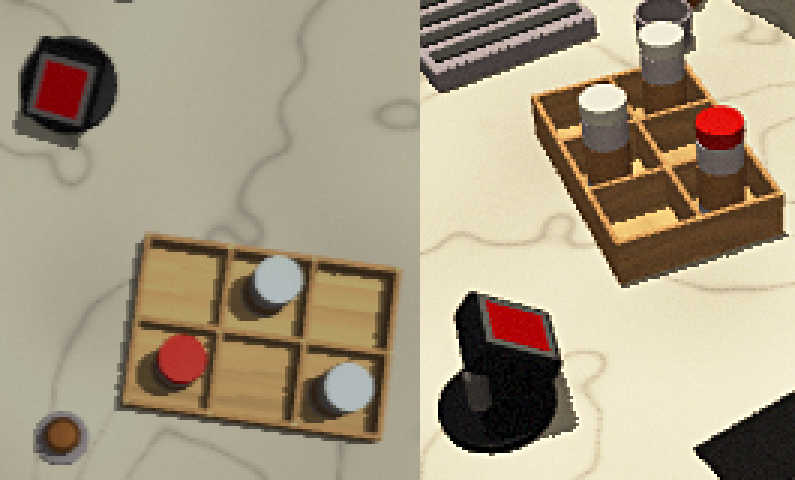

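```bash
cat > fit.py <<'E'
from h import *
from bench import vision
T,S=vision.camera("top"),vision.camera("scene"); cs=[T,S]
def hullof(mask,open_=0):
    m=mask.astype(np.uint8)
    if open_: m=cv2.morphologyEx(m,cv2.MORPH_OPEN,np.ones((open_,open_)))
    c=max(cv2.findContours(m,0,1)[0],key=cv2.contourArea)
    # outline of pixel areas
    p=c.reshape(-1,2); p=np.concatenate([p+d for d in([-.5,-.5],[.5,-.5],[.5,.5],[-.5,.5])])
    return cv2.convexHull(p.astype(np.float32))
def iou(a,b):
    i=cv2.intersectConvexConvex(a,b)[0]; return i/(cv2.contourArea(a)+cv2.contourArea(b)-i)
def Rz(a): return np.array([[np.cos(a),-np.sin(a),0],[np.sin(a),np.cos(a),0],[0,0,1]])
def ph(c,P): return cv2.convexHull(proj(c,P).astype(np.float32))
box=np.array([[sx*.093,sy*.138,z] for sx in(-1,1) for sy in(-1,1) for z in(0,.055)])
hs=[]
for c,roi in((T,(345,220,455,305)),(S,(240,185,340,270))):
    h=cv2.cvtColor(c["pixels"],cv2.COLOR_BGR2HSV); m=cv2.inRange(h,(8,75,30),(26,255,255)); z=np.zeros_like(m); x0,y0,x1,y1=roi; z[y0:y1,x0:x1]=m[y0:y1,x0:x1]
    z=cv2.morphologyEx(z,cv2.MORPH_CLOSE,np.ones((5,5)))
    hs.append(hullof(z,3))
for sub in([0,1],[0],[1]):
    f=lambda p:-sum(iou(hs[k],ph(cs[k],box@Rz(p[2]).T+[p[0],p[1],0])) for k in sub)
    g=onplane(T,(397,262),.05)
    r=min((minimize(f,[g[0],g[1],a],method="Nelder-Mead",options=dict(initial_simplex=np.array([[g[0],g[1],a],[g[0]+.01,g[1],a],[g[0],g[1]+.01,a],[g[0],g[1],a+.1]]),xatol=1e-5,fatol=1e-6)) for a in(-.15,.15)),key=lambda r:r.fun)
    print("crate",sub,r.x,r.fun)
    if len(sub)==2: C=r.x
ws=[hullof([b for b in blobs(c,(172,150,80),(6,255,255)) if abs(b[0]-u).max()<8][0][2]) for c,u in((T,(330,179)),(S,(242,278)))]
t=np.radians(35)
def win(p):
    u=np.array([np.cos(t),0,np.sin(t)])*p[4]/2; v=np.array([0,p[3]/2,0])
    return np.array([a*u+b*v for a in(-1,1) for b in(-1,1)])@Rz(p[2]).T+[p[0],p[1],.1]
g=onplane(T,(329.8,179.3),.1)
for sub in([0,1],[0],[1]):
    f=lambda p:-sum(iou(ws[k],ph(cs[k],win(p))) for k in sub)
    best=None
    for a in(-.2,0,.2):
        x=np.array([g[0],g[1],a,.05,.05]); sx=np.vstack([x]+[x+d for d in np.diag([.01,.01,.1,.01,.01])])
        r=minimize(f,x,method="Nelder-Mead",options=dict(initial_simplex=sx,xatol=1e-5,fatol=1e-6,maxiter=3000))
        if best is None or r.fun<best.fun: best=r
    print("win",sub,best.x,best.fun)
tc=lambda k:[[b[0] for b in blobs(c,*k[0]) if abs(b[0]-u).max()<8][0] for c,u in zip(cs,k[1])]
B=((105,120,60),(125,255,255));R=((172,150,80),(6,255,255))
print("win tri",tri(cs,tc((R,[(330,179),(242,278)]))))
for n,k,u,z in(("blueL",B,[(220,250),(392,321)],.128),("blueR",B,[(268,260),(365,278)],.128),("red",R,[(370,269),(309,212)],.131)):
    print(n,*lid(cs,tc((k,u)),z))
for i in range(6): print("cell",i,Rz(C[2])[:2,:2]@[(-.045,.045)[i//3],(i%3-1)*.09]+C[:2])
h=cv2.cvtColor(T["pixels"],cv2.COLOR_BGR2HSV)
for n,u,z in(("cup",(246,228),.055),("tamper",(330,296),.09),("jug",(182,303),.1)): print(n,onplane(T,u,z))
E
python3 fit.py
```

```text
crate [0, 1] [ 0.5027 -0.2199 -0.1622] -1.9200776122144516
crate [0] [ 0.503  -0.2228 -0.1585] -0.9707718784594775
crate [1] [ 0.5028 -0.2178 -0.158 ] -0.9553043848680334
win [0, 1] [ 0.7624 -0.014  -0.3103  0.0508  0.0609] -1.814866096724244
win [0] [ 0.7655 -0.0137 -0.2975  0.0481  0.0597] -0.9696677100121384
win [1] [ 0.7622 -0.0143 -0.3045  0.0519  0.0609] -0.9756583082499463
win tri (array([ 0.7642, -0.0132,  0.102 ]), array([-0.2295,  0.3859, -0.3695, -0.0533]))
blueL [0.5428 0.3321] [ 0.3902  0.7314 -0.4021  0.7798]
blueR [0.5072 0.1841] [ 0.0512  0.633  -0.4253  0.621 ]
red [ 0.4719 -0.1306] [ 0.1578  0.5022 -0.2434  0.2732]
cell 0 [ 0.4438 -0.3015]
cell 1 [ 0.4583 -0.2127]
cell 2 [ 0.4728 -0.1239]
cell 3 [ 0.5326 -0.316 ]
cell 4 [ 0.5471 -0.2272]
cell 5 [ 0.5616 -0.1384]
cup [0.6238 0.2611 0.055 ]
tamper [ 0.396  -0.0041  0.09  ]
jug [0.3854 0.456  0.1   ]
```

```bash
cat > go.py <<'E'
import sys,numpy as np
from scipy.spatial.transform import Rotation as Ro
from bench import env
np.set_printoptions(precision=4,suppress=True)
def down(psi=2.2):
    c,s=np.cos(psi),np.sin(psi); return np.array([[c,s,0],[s,-c,0],[0,0,-1]])
def delta(pos,R,st=None):
    st=st or env.get_state(); M=st["tool_rot"]
    d=M.T@(np.array(pos)-st["tcp_pos"])*1e3; r=np.degrees(Ro.from_matrix(M.T@R).as_rotvec())
    print("turn",(r/10).round(3),"shift",d.round(1),"rows",max(np.linalg.norm(d)/62.5,np.linalg.norm(r)/10.7).round(1))
if __name__=="__main__":
    s=env.get_state(); print(s["time_s"],s["tcp_pos"],s["qpos"],s["width"],s["gripper_force"],s["contact_force"])
    delta([float(v) for v in sys.argv[1:4]],down())
E
python3 go.py .507 .184 .24
```

```text
0.3 [ 0.1949 -0.5674  0.231 ] [-1.4577  0.1043  0.097   1.5639  0.      1.3531] 0.08565425905128249 0.0 [0.2482 1.0348 0.278 ]
turn [ -0.001  -0.003 -10.71 ] shift [ 539.3 -609.3   -8.7] rows 13.0
```

step_arm(plan=[[[0,0,-10.71],[539,-609,-9],-1],[[0,0,-10.71],[539,-609,-9],-1],[[0,0,-10.71],[539,-609,-9],-1],[[0,0,-10.71],[539,-609,-9],-1],[[0,0,-10.71],[539,-609,-9],-1],[[0,0,-10.71],[539,-609,-9],-1],[[0,0,-10.71],[539,-609,-9],-1],[[0,0,-10.71],[539,-609,-9],-1]])

```text
time_s: 1.3
tcp_pos: [0.3871, -0.104, 0.2371]
tool_rot: [[-0.263, 0.965, 0.001], [0.965, 0.263, -0.001], [-0.001, 0.001, -1.0]]
contact_force: [0.9, -0.6, -0.5]
width: 0.0853
gripper_force: 0.0
```

```bash
python3 go.py .507 .184 .24
```

```text
1.3 [ 0.3871 -0.104   0.2371] [-0.5916 -0.516  -0.4356  1.6499 -0.      0.7136] 0.08533814785523376 0.0 [ 0.8501 -0.6102 -0.4759]
turn [ 0.004  0.007 -2.083] shift [246.4 191.3  -3. ] rows 5.0
```

step_arm(plan=[[[0,0,-2.08],[246,191,-3],-1],[[0,0,-2.08],[246,191,-3],-1],[[0,0,-2.08],[246,191,-3],-1],[[0,0,-2.08],[246,191,-3],-1],[[0,0,-2.08],[246,191,-3],-1],[[0,0,-2.08],[246,191,-3],-1],[[0,0,-2.08],[246,191,-3],-1]])

```text
time_s: 2.17
tcp_pos: [0.5077, 0.1809, 0.2396]
tool_rot: [[-0.584, 0.812, -0.001], [0.812, 0.584, -0.0], [-0.0, -0.001, -1.0]]
contact_force: [-0.2, 0.3, -0.8]
width: 0.0855
gripper_force: 0.0
```

```bash
python3 go.py .507 .184 .079;python3 - <<'E'
from h import *
from bench import vision
T=vision.camera("scene"); cv2.imwrite("pics/s1.png",cv2.resize(T["pixels"][150:400,240:500],None,fx=2.3,fy=2.3))
E
```

```text
2.175 [0.5077 0.1809 0.2396] [ 0.0997 -0.0792 -0.0723  1.5784 -0.0004  1.0467] 0.08550765327579136 0.0 [-0.2421  0.3331 -0.8439]
turn [-0.005  0.    -0.031] shift [  3.    1.4 160.6] rows 2.6
```

View pics/s1.png

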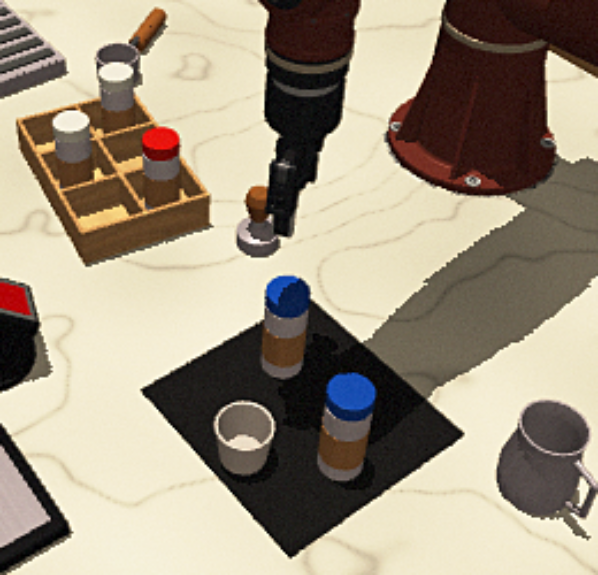

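The gripper hangs over blue tin 2, with the fingertips at crop (283,235) and the lid at (287,297). The tins, cup and crate are undisturbed.

step_arm(plan=[[[0,0,0],[3,1.5,60],-1],[[0,0,0],[3,1.5,110],-1],[[0,0,0],[3,1.5,150],-1],[[0,0,0],[3,1.5,160],-1],[[0,0,0],[3,1.5,160],-1],[[0,0,0],[3,1.5,160],1],[[0,0,0],[3,1.5,160],1],[[0,0,0],[3,1.5,160],1]], squeeze=50)

```text
time_s: 3.22
tcp_pos: [0.5083, 0.1842, 0.0816]
tool_rot: [[-0.583, 0.812, 0.002], [0.812, 0.584, -0.001], [-0.002, 0.001, -1.0]]
contact_force: [-2.5, -1.0, 8.5]
width: 0.0494
gripper_force: 50.4
```

step_arm(plan=[[[0,0,0],[0,0,0],1],[[0,0,0],[0,0,0],1],[[0,0,0],[0,0,0],1],[[0,0,0],[0,0,-2],1]])

```text
time_s: 3.72
tcp_pos: [0.5077, 0.1844, 0.0824]
tool_rot: [[-0.584, 0.812, 0.001], [0.812, 0.584, -0.0], [-0.0, 0.0, -1.0]]
contact_force: [-0.3, 0.1, -3.0]
width: 0.0491
gripper_force: 51.7
```

```bash
python3 go.py .507 .184 .24
```

```text
3.725 [0.5077 0.1844 0.0824] [ 0.1062 -0.0517 -0.332   1.2899 -0.0001  1.0539] 0.0490521859100151 51.736382246017456 [-0.2964  0.1373 -2.9707]
turn [ 0.003  0.002 -0.035] shift [   0.    -0.8 -157.6] rows 2.5
```

step_arm(plan=[[[0,0,0],[0,0,-55],1],[[0,0,0],[0,0,-110],1],[[0,0,0],[0,0,-158],1],[[0,0,0],[-30,-20,-158],1],[[0,0,0],[-80,-52,-158],1],[[0,0,0],[-132,-85,-158],1],[[0,0,0],[-184,-119,-158],1],[[0,0,0],[-236,-153,-158],1]])

```text
time_s: 4.72
tcp_pos: [0.5207, -0.0984, 0.2399]
tool_rot: [[-0.584, 0.812, 0.0], [0.812, 0.584, 0.0], [-0.0, 0.0, -1.0]]
contact_force: [-0.1, -0.3, -3.2]
width: 0.0493
gripper_force: 53.3
```

step_arm(plan=[[[0,0,0],[-52,-34,0],1],[[0,0,0],[-104,-67,0],1],[[0,0,0],[-145,-94,0],1],[[0,0,0],[-175,-113,0],1],[[0,0,0],[-185,-119,0],1],[[0,0,0],[-185,-119,0],1],[[0,0,0],[-185,-119,0],1]])

```text
time_s: 5.6
tcp_pos: [0.5324, -0.315, 0.24]
tool_rot: [[-0.584, 0.811, -0.0], [0.811, 0.584, 0.0], [0.0, 0.0, -1.0]]
contact_force: [0.5, 0.1, -2.7]
width: 0.0493
gripper_force: 53.3
```

```bash
python3 go.py .5326 -.316 .084; python3 - <<'E'
from h import *
from bench import vision
T=vision.camera("scene"); cv2.imwrite("pics/s2.png",cv2.resize(T["pixels"][100:300,200:460],None,fx=2.3,fy=2.3))
E
```

```text
5.6 [ 0.5324 -0.315   0.24  ] [-0.7454  0.1644  0.1783  1.5849  0.0002  0.2012] 0.049255882251107594 53.30048203468323 [ 0.5347  0.0584 -2.6524]
turn [ 0.001 -0.002 -0.029] shift [ -1.   -0.5 156. ] rows 2.5
```

View pics/s2.png

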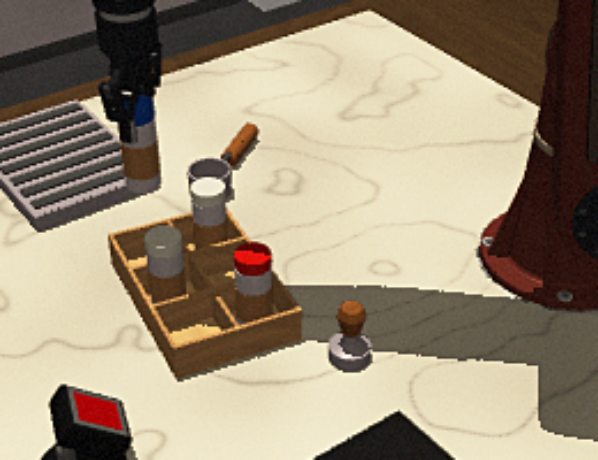

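The held blue tin hangs over the far −y cell, with its base at crop (140,188). The white lids at (208,187) and (163,243) and the red lid at (253,258) are untouched.

step_arm(plan=[[[0,0,0],[-1,-0.5,50],1],[[0,0,0],[-1,-0.5,95],1],[[0,0,0],[-1,-0.5,130],1],[[0,0,0],[-1,-0.5,145],1],[[0,0,0],[-1,-0.5,149],1],[[0,0,0],[-1,-0.5,151],1],[[0,0,0],[-1,-0.5,153],1],[[0,0,0],[-1,-0.5,153],1]])

```text
time_s: 6.65
tcp_pos: [0.5327, -0.3177, 0.0875]
tool_rot: [[-0.583, 0.812, 0.001], [0.812, 0.583, -0.001], [-0.001, 0.0, -1.0]]
contact_force: [0.5, -0.3, -2.6]
width: 0.0487
gripper_force: 53.5
```

step_arm(plan=[[[0,0,0],[0,0,1],1],[[0,0,0],[0,0,2],1],[[0,0,0],[0,0,2],1]])

```text
time_s: 7.02
tcp_pos: [0.5324, -0.3174, 0.0848]
tool_rot: [[-0.583, 0.812, -0.0], [0.812, 0.583, -0.0], [-0.0, -0.0, -1.0]]
contact_force: [-1.0, -0.3, -3.3]
width: 0.0492
gripper_force: 53.5
```

step_arm(plan=[[[0,0,0],[0,0,0.5],1],[[0,0,0],[0,0,1],1],[[0,0,0],[0,0,1.5],1],[[0,0,0],[0,0,1.5],1]])

```text
time_s: 7.52
tcp_pos: [0.5327, -0.3178, 0.0847]
tool_rot: [[-0.583, 0.812, 0.001], [0.812, 0.583, -0.001], [-0.002, -0.0, -1.0]]
contact_force: [-2.4, 0.4, 8.2]
width: 0.0493
gripper_force: 54.2
```

step_arm(plan=[[[0,0,0],[0,0,0],0.1],[[0,0,0],[0,0,0],-0.4],[[0,0,0],[0,0,0],-0.8],[[0,0,0],[0,0,0],-0.8],[[0,0,0],[0,0,-25],-0.8],[[0,0,0],[0,0,-80],-0.8],[[0,0,0],[0,0,-140],-0.8],[[0,0,0],[0,0,-155],-0.8]])

```text
time_s: 8.52
tcp_pos: [0.5337, -0.3184, 0.2433]
tool_rot: [[-0.584, 0.812, 0.005], [0.812, 0.584, -0.005], [-0.007, 0.001, -1.0]]
contact_force: [0.9, -0.7, -1.1]
width: 0.0769
gripper_force: 0.0
```

```bash
python3 go.py .5428 .3321 .24; python3 - <<'E'
from h import *
from bench import vision
T=vision.camera("scene"); cv2.imwrite("pics/s3.png",cv2.resize(T["pixels"][100:300,200:460],None,fx=2.3,fy=2.3))
B=((105,120,60),(125,255,255))
print([b[0] for b in blobs(T,*B)])
E
```

```text
8.525 [ 0.5337 -0.3184  0.2433] [-0.748   0.165   0.1849  1.584  -0.      0.1997] 0.07686049426961693 0.0 [ 0.8876 -0.6993 -1.1427]
turn [ 0.007  0.038 -0.035] shift [523.  387.    0.3] rows 10.4
[array([261.9792, 189.0694]), array([392.1977, 321.5141])]
```

View pics/s3.png

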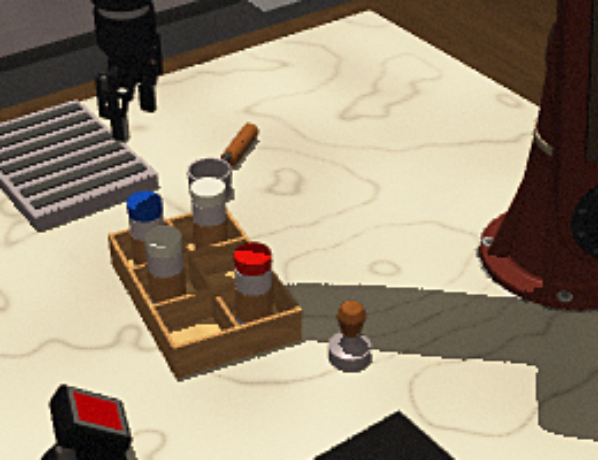

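The blue tin stands upright in cell 3, with its lid at crop (145,207). Its neighbours are unmoved, so I'll go for the second tin.

step_arm(plan=[[[0,0,-0.03],[50,37,0],-1],[[0,0,-0.03],[100,74,0],-1],[[0,0,-0.03],[150,111,0],-1],[[0,0,-0.03],[200,148,0],-1],[[0,0,-0.03],[250,185,0],-1],[[0,0,-0.03],[300,222,0],-1],[[0,0,-0.03],[350,259,0],-1],[[0,0,-0.03],[400,296,0],-1]])

```text
time_s: 9.57
tcp_pos: [0.5386, 0.1822, 0.2365]
tool_rot: [[-0.588, 0.809, -0.002], [0.809, 0.588, -0.0], [0.001, -0.002, -1.0]]
contact_force: [1.2, -0.7, 0.8]
width: 0.0855
gripper_force: 0.0
```

step_arm(plan=[[[0,0,0],[50,37,0],-1],[[0,0,0],[100,74,0],-1],[[0,0,0],[123,91,0],-1],[[0,0,0],[123,91,0],-1],[[0,0,0],[123,91,0],-1]])

```text
time_s: 10.2
tcp_pos: [0.5405, 0.3325, 0.237]
tool_rot: [[-0.588, 0.809, -0.002], [0.809, 0.588, -0.001], [0.0, -0.002, -1.0]]
contact_force: [0.7, -0.3, 0.3]
width: 0.0853
gripper_force: 0.0
```

```bash
python3 go.py .5428 .3321 .079
```

```text
10.2 [0.5405 0.3325 0.237 ] [ 0.346   0.2159  0.2303  1.5871 -0.0004  1.2887] 0.08532932104834665 0.0 [ 0.7277 -0.2951  0.3303]
turn [-0.011 -0.001 -0.007] shift [ -1.7   2.  158. ] rows 2.5
```

step_arm(plan=[[[0,0,0],[-1.5,2,60],-1],[[0,0,0],[-1.5,2,110],-1],[[0,0,0],[-1.5,2,150],-1],[[0,0,0],[-1.5,2,158],-1],[[0,0,0],[-1.5,2,158],-1],[[0,0,0],[-1.5,2,158],1],[[0,0,0],[-1.5,2,158],1],[[0,0,0],[-1.5,2,158],1]])

```text
time_s: 11.2
tcp_pos: [0.5439, 0.3333, 0.0822]
tool_rot: [[-0.588, 0.809, 0.002], [0.809, 0.588, 0.0], [-0.001, 0.002, -1.0]]
contact_force: [-1.6, -2.0, 7.2]
width: 0.049
gripper_force: 50.4
```

step_arm(plan=[[[0,0,0],[0,0,0],1],[[0,0,0],[0,0,0],1],[[0,0,0],[0,0,0],1]])

```text
time_s: 11.58
tcp_pos: [0.544, 0.3333, 0.0822]
tool_rot: [[-0.588, 0.809, 0.002], [0.809, 0.588, 0.0], [-0.001, 0.002, -1.0]]
contact_force: [-2.5, -1.7, 6.8]
width: 0.0494
gripper_force: 50.4
```

```bash
python3 go.py .5616 -.1384 .24
```

```text
11.575 [0.544  0.3333 0.0822] [ 0.3455  0.2411 -0.0223  1.3053 -0.0005  1.2879] 0.049431356778849994 50.42196214199066 [-2.4525 -1.66    6.8441]
turn [ 0.01   0.006 -0.005] shift [-392.2 -262.8 -157.8] rows 8.0
```

step_arm(plan=[[[0,0,0],[0,0,-55],1],[[0,0,0],[0,0,-110],1],[[0,0,0],[0,0,-158],1],[[0,0,0],[-30,-20,-158],1],[[0,0,0],[-80,-53,-158],1],[[0,0,0],[-132,-88,-158],1],[[0,0,0],[-184,-123,-158],1],[[0,0,0],[-236,-158,-158],1]])

```text
time_s: 12.58
tcp_pos: [0.554, 0.0481, 0.239]
tool_rot: [[-0.588, 0.809, 0.001], [0.809, 0.588, -0.0], [-0.001, 0.001, -1.0]]
contact_force: [1.2, -0.3, -1.0]
width: 0.0495
gripper_force: 52.3
```

step_arm(plan=[[[0,0,0],[-52,-35,0],1],[[0,0,0],[-104,-70,0],1],[[0,0,0],[-140,-94,0],1],[[0,0,0],[-156,-105,0],1],[[0,0,0],[-156,-105,0],1],[[0,0,0],[-156,-105,0],1]])

```text
time_s: 13.32
tcp_pos: [0.561, -0.1368, 0.2386]
tool_rot: [[-0.589, 0.808, 0.0], [0.808, 0.589, 0.0], [0.0, 0.0, -1.0]]
contact_force: [-0.2, -0.0, -1.0]
width: 0.0494
gripper_force: 52.2
```

```bash
python3 go.py .5616 -.1384 .086
```

```text
13.325 [ 0.561  -0.1368  0.2386] [-0.4658  0.0364  0.0399  1.5742  0.0003  0.4757] 0.04942739710780972 52.17908978462219 [-0.2196 -0.0205 -1.0197]
turn [ 0.002 -0.     0.001] shift [ -1.7  -0.5 152.6] rows 2.4
```

step_arm(plan=[[[0,0,0],[-2,-0.5,50],1],[[0,0,0],[-2,-0.5,95],1],[[0,0,0],[-2,-0.5,130],1],[[0,0,0],[-2,-0.5,145],1],[[0,0,0],[-2,-0.5,149],1],[[0,0,0],[-2,-0.5,151],1],[[0,0,0],[-2,-0.5,153],1],[[0,0,0],[-2,-0.5,153],1]])

```text
time_s: 14.32
tcp_pos: [0.562, -0.1402, 0.086]
tool_rot: [[-0.588, 0.809, 0.001], [0.809, 0.588, -0.001], [-0.001, 0.0, -1.0]]
contact_force: [0.7, -0.0, -1.6]
width: 0.0492
gripper_force: 52.2
```

step_arm(plan=[[[0,0,0],[0,0,0.5],1],[[0,0,0],[0,0,1],1],[[0,0,0],[0,0,1],1]])

```text
time_s: 14.7
tcp_pos: [0.562, -0.1403, 0.0852]
tool_rot: [[-0.588, 0.809, 0.001], [0.809, 0.588, -0.001], [-0.001, 0.0, -1.0]]
contact_force: [-1.4, -1.0, 5.7]
width: 0.0489
gripper_force: 52.6
```

Contact with the floor. Release and lift.

step_arm(plan=[[[0,0,0],[0,0,0],0.1],[[0,0,0],[0,0,0],-0.4],[[0,0,0],[0,0,0],-0.8],[[0,0,0],[0,0,0],-0.8],[[0,0,0],[0,0,-25],-0.8],[[0,0,0],[0,0,-80],-0.8],[[0,0,0],[0,0,-120],-0.8],[[0,0,0],[0,0,-120],-0.8]])

```text
time_s: 15.7
tcp_pos: [0.5633, -0.1407, 0.2082]
tool_rot: [[-0.588, 0.809, 0.005], [0.809, 0.588, -0.003], [-0.005, 0.003, -1.0]]
contact_force: [-0.3, 0.6, -0.1]
width: 0.0766
gripper_force: 0.0
```

```bash
python3 go.py .4719 -.1306 .205; python3 - <<'E'
from h import *
from bench import vision
T=vision.camera("scene"); cv2.imwrite("pics/s4.png",cv2.resize(T["pixels"][100:300,200:460],None,fx=2.3,fy=2.3))
B=((105,120,60),(125,255,255));R=((172,150,80),(6,255,255))
print([b[0] for b in blobs(T,*B)],[b[0] for b in blobs(T,*R)])
E
```

```text
15.7 [ 0.5633 -0.1407  0.2082] [-0.4699  0.0331 -0.0186  1.513  -0.0001  0.4726] 0.07663129486801074 0.0 [-0.301   0.5894 -0.0568]
turn [ 0.015  0.031 -0.005] shift [ 61.9 -68.    2.6] rows 1.5
[array([260.3419, 189.1624]), array([282.4545, 220.2323]), array([168.1515, 272.9394])] [array([422.3921,  15.7386]), array([454.3099, 114.9437]), array([457.2667, 132.3333]), array([414.2273, 198.25  ]), array([309.3518, 212.0603]), array([424.284 , 219.3621]), array([242.1096, 278.3927])]
```

View pics/s4.png

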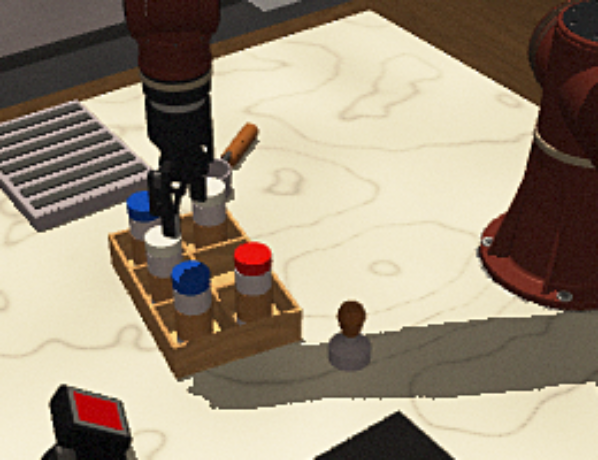

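Both blue tins are now upright in cells 3 and 5, with lids at crop (142,206) and (190,278). Next is the red tin, lid at (253,258).

step_arm(plan=[[[0,0,0],[31,-34,0],-1],[[0,0,0],[62,-68,0],-1],[[0,0,0],[62,-68,3],-1],[[0,0,0],[62,-68,3],-1]])

```text
time_s: 16.25
tcp_pos: [0.47, -0.1296, 0.2002]
tool_rot: [[-0.588, 0.809, -0.001], [0.809, 0.588, 0.001], [0.001, -0.0, -1.0]]
contact_force: [0.3, -0.1, 1.3]
width: 0.0854
gripper_force: 0.0
```

```bash
python3 go.py .4719 -.1306 .083
```

```text
16.25 [ 0.47   -0.1296  0.2002] [-0.5381 -0.2445 -0.2929  1.5233  0.      0.4047] 0.0854110114635526 0.0 [ 0.3481 -0.1411  1.3343]
turn [-0.002 -0.005 -0.007] shift [ -2.    1.  117.2] rows 1.9
```

step_arm(plan=[[[0,0,0],[-2,1,50],-1],[[0,0,0],[-2,1,100],-1],[[0,0,0],[-2,1,117],-1],[[0,0,0],[-2,1,117],-1],[[0,0,0],[-2,1,117],1],[[0,0,0],[-2,1,117],1],[[0,0,0],[-2,1,117],1],[[0,0,0],[-2,1,117],1]], squeeze=70)

```text
time_s: 17.25
tcp_pos: [0.4734, -0.1316, 0.0864]
tool_rot: [[-0.588, 0.809, 0.003], [0.809, 0.588, -0.002], [-0.003, 0.001, -1.0]]
contact_force: [-0.2, -0.3, 6.1]
width: 0.0488
gripper_force: 71.9
```

step_arm(plan=[[[0,0,0],[0,0,0],1],[[0,0,0],[0,0,0],1],[[0,0,0],[0,0,0],1]])

```text
time_s: 17.62
tcp_pos: [0.4733, -0.1315, 0.0864]
tool_rot: [[-0.588, 0.809, 0.003], [0.809, 0.588, -0.002], [-0.003, 0.001, -1.0]]
contact_force: [-0.1, -0.5, 6.6]
width: 0.049
gripper_force: 71.9
```

step_arm(plan=[[[0,0,0],[0,0,-30],1],[[0,0,0],[0,0,-80],1],[[0,0,0],[0,0,-130],1],[[0,0,0],[0,0,-175],1],[[0,0,0],[0,0,-185],1],[[0,0,0],[0,0,-185],1]])

```text
time_s: 18.38
tcp_pos: [0.4724, -0.1309, 0.2697]
tool_rot: [[-0.588, 0.809, 0.001], [0.809, 0.588, -0.001], [-0.001, 0.0, -1.0]]
contact_force: [0.5, -0.6, -2.4]
width: 0.0487
gripper_force: 72.7
```

```bash
cat > scan.py <<'E'
from go import *
W=np.array([.7637,-.0137,.1]); yaw=-.303; t=np.radians(35)
n=np.array([-np.sin(t)*np.cos(yaw),-np.sin(t)*np.sin(yaw),np.cos(t)])
ax=np.cross([0,0,1],n); ax/=np.linalg.norm(ax)
R=Ro.from_rotvec(ax*t).as_matrix()@down(2.198)
spot=W+.1*n; print("spot",spot,"n",n)
s=env.get_state(); print(s["time_s"],s["tcp_pos"],s["qpos"],s["gripper_force"],s["contact_force"])
print("base now",s["tcp_pos"]+.0804*s["tool_rot"][:,2]-spot, "tilt err deg",np.degrees(np.arccos(-s["tool_rot"][:,2]@n)))
for back in(.06,0): delta(spot+(.0804+back)*n,R,s)
E
python3 scan.py
```

```text
spot [0.709  0.0034 0.1819] n [-0.5474  0.1711  0.8192]
18.375 [ 0.4724 -0.1309  0.2697] [-0.5378 -0.2192 -0.1448  1.6441 -0.0001  0.4047] 72.65788793563843 [ 0.4554 -0.6316 -2.4013]
base now [-0.2365 -0.1344  0.0073] tilt err deg 34.93752110472323
turn [-2.088 -2.801  0.006] shift [ 34.3 222.3 -27.2] rows 3.6
turn [-2.088 -2.801  0.006] shift [  6.7 242.8  22. ] rows 3.9
```

step_arm(plan=[[[-0.4,-0.55,0],[7,44,-27],1],[[-0.8,-1.1,0],[14,89,-27],1],[[-1.25,-1.65,0],[21,133,-27],1],[[-1.65,-2.2,0],[27,178,-27],1],[[-2.09,-2.8,0],[34,222,-27],1],[[-2.09,-2.8,0],[34,222,-27],1],[[-2.09,-2.8,0],[34,222,-27],1]])

```text
time_s: 19.25
tcp_pos: [0.6309, 0.0272, 0.2944]
tool_rot: [[-0.452, 0.707, 0.544], [0.766, 0.62, -0.17], [-0.457, 0.34, -0.822]]
contact_force: [0.2, 0.1, -1.6]
width: 0.0489
gripper_force: 73.0
```

```bash
python3 scan.py
```

```text
spot [0.709  0.0034 0.1819] n [-0.5474  0.1711  0.8192]
19.25 [0.6309 0.0272 0.2944] [-0.1105 -0.5335 -0.4858  1.0206 -0.1088  0.7978] 73.00247311592102 [ 0.2053  0.1116 -1.5916]
base now [-0.0343  0.0102  0.0464] tilt err deg 0.24964961802997154
turn [-0.013 -0.021  0.009] shift [-1.6  1.8 -1.5] rows 0.0
turn [-0.013 -0.021  0.009] shift [-1.8  2.  58.5] rows 0.9
```

step_arm(plan=[[[-0.01,-0.02,0.01],[-2,2,25],1],[[-0.01,-0.02,0.01],[-2,2,48],1],[[-0.01,-0.02,0.01],[-2,2,58],1],[[-0.01,-0.02,0.01],[-2,2,58],1],[[-0.01,-0.02,0.01],[-2,2,58],1]])

```text
time_s: 19.88
tcp_pos: [0.6659, 0.0168, 0.2515]
tool_rot: [[-0.446, 0.706, 0.55], [0.767, 0.618, -0.172], [-0.462, 0.345, -0.817]]
contact_force: [-0.1, -0.1, -1.8]
width: 0.0487
gripper_force: 73.0
```

```bash
python3 scan.py; python3 - <<'E'
from h import *
from bench import vision,env
s=env.get_state(); z=s["tool_rot"][:,2]; b=s["tcp_pos"]+.0804*z
x,y=s["tool_rot"][:,0],s["tool_rot"][:,1]
out=[]
for n,roi in(("scene",(170,130,370,330)),("top",(240,110,400,310))):
    c=vision.camera(n); im=cv2.resize(c["pixels"],None,fx=3,fy=3,interpolation=cv2.INTER_NEAREST)
    for k in(0,.05,.125):
        P=np.array([b-z*k+.025*(np.cos(a)*x+np.sin(a)*y) for a in A])
        cv2.polylines(im,[np.round(proj(c,P)*3+1).astype(int)],True,(0,255,0),1)
    x0,y0,x1,y1=[v*3 for v in roi]; out.append(im[y0:y1,x0:x1])
h=min(o.shape[0] for o in out); o=np.hstack([o[:h] for o in out]); o=cv2.resize(o,None,fx=.7,fy=.7); print(o.shape); cv2.imwrite("pics/s5.png",o)
E
```

```text
spot [0.709  0.0034 0.1819] n [-0.5474  0.1711  0.8192]
19.875 [0.6659 0.0168 0.2515] [-0.1229 -0.4431 -0.5031  0.9037 -0.1033  0.7896] 73.02831172943115 [-0.0618 -0.0635 -1.7776]
base now [ 0.0012 -0.0005  0.0039] tilt err deg 0.21844260797262888
turn [ 0.014  0.017 -0.008] shift [  2.3  -1.6 -57.6] rows 0.9
turn [ 0.014  0.017 -0.008] shift [ 2.5 -1.8  2.4] rows 0.1
(420, 756, 3)
```

View pics/s5.png

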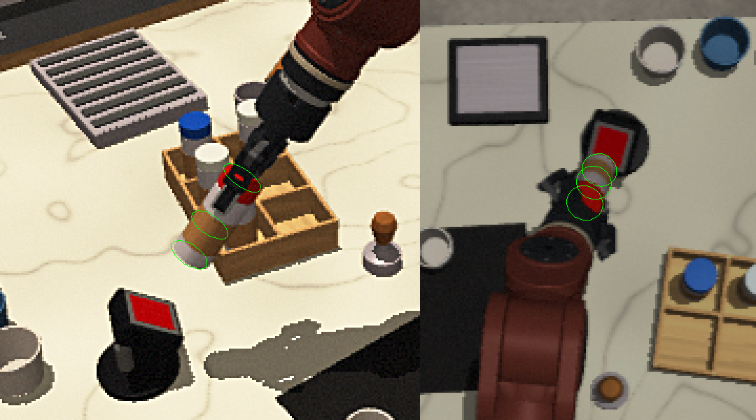

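The held tin matches the predicted outlines in both views, with its base at (190,253) on the left and (597,168) on the right. It points at the red window, at (153,313) and (611,143), and touches nothing. I'll make a final small correction.

step_arm(plan=[[[0,0.01,0],[2.5,-2,2.5],1],[[0,0.01,0],[2.5,-2,2.5],1],[[0,0.01,0],[2.5,-2,2.5],1],[[0,0.01,0],[2.5,-2,2.5],1]])

```text
time_s: 20.48
tcp_pos: [0.6647, 0.0174, 0.2466]
tool_rot: [[-0.448, 0.706, 0.549], [0.767, 0.619, -0.17], [-0.46, 0.345, -0.818]]
contact_force: [0.1, 0.5, -2.2]
width: 0.0485
gripper_force: 73.0
```

```bash
python3 scan.py | head -4
```

```text
spot [0.709  0.0034 0.1819] n [-0.5474  0.1711  0.8192]
20.475 [0.6647 0.0174 0.2466] [-0.123  -0.4454 -0.5128  0.8984 -0.1019  0.7893] 73.02935242652893 [ 0.0656  0.5314 -2.2316]
base now [-0.0001  0.0002 -0.0011] tilt err deg 0.11536638278684717
turn [ 0.011  0.003 -0.005] shift [ -0.8   0.6 -60.8] rows 1.0
```

step_arm(plan=[[[0,0,0],[0,0,0],1],[[0,0,0],[0,0,0],1],[[0,0,0],[0,0,0],1],[[0,0,0],[0,0,0],1]])

```text
time_s: 20.98
tcp_pos: [0.6647, 0.0173, 0.2465]
tool_rot: [[-0.448, 0.706, 0.549], [0.767, 0.619, -0.17], [-0.46, 0.345, -0.818]]
contact_force: [-0.2, 0.1, -1.7]
width: 0.0489
gripper_force: 73.0
```

```bash
python3 scan.py
```

```text
spot [0.709  0.0034 0.1819] n [-0.5474  0.1711  0.8192]
20.975 [0.6647 0.0173 0.2465] [-0.1231 -0.4453 -0.5128  0.8984 -0.1018  0.7893] 73.02949905395508 [-0.1942  0.1071 -1.7097]
base now [-0.0002  0.0002 -0.0012] tilt err deg 0.11003748922481985
turn [ 0.011  0.002 -0.005] shift [ -0.9   0.7 -60.9] rows 1.0
turn [ 0.011  0.002 -0.005] shift [-0.8  0.5 -0.9] rows 0.0
```

Within about 1 mm of my measured target and still.

```bash
python3 -c "
from bench import ticket
print(ticket.sign_off())"
```

```text
the job is handed in; nothing more can be done
None
```

I handed the job in at about 21 s: both blue tins stand upright in cells 3 and 5, and the arm is holding the red tin still, base to the scanner window, within about 1 mm and 0.1° of the scan pose I measured from the camera images; the sign-off gave no verdict.

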